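Load a steel coupon under a spring hold-down flap

TASK

Load the steel coupon into the spring hold-down on the welding bench: press the red pedal down with one fingertip to hold the yellow flap open and, keeping it pressed, push the coupon with the other fingertip along the blue lane and under the flap until it is fully home against the end stop. Only then let the flap close onto the coupon, and move clear. Nothing is grasped or lifted, and the other things on the bench are left alone.

Things in the scene. Friction and masses are not known exactly. Their poses are not given: they have to be found in the camera images.
- fixture: Hold-down fixed to the bench. Origin on the bench, on the lane's centreline, under the flap's front edge; x = push direction, y = left, towards the pedal. Blue rails 14 mm high, 48 mm apart, x = -40 to 50 mm, flaring to 66 mm wide at x = -64. Lane floor = bench. End stop face at x = 40 mm, 20 mm high. Hinge shaft along x at y = 40, z = 22 mm, on two posts 28 mm high at x = -134 and 42.
- flap (a joint): Hinge angle of flap and pedal together, rad: 0 sprung shut, 0.72 hard limit, pedal down. Underside of the flap's rolled edge above the bench: 3 mm at 0, 20 mm at 0.33, 29 mm at 0.50, 35 mm at 0.62. Resting on the coupon it reads about 0.33. Pressing the pedal takes about 4 N at first, 8 N near the bottom; let go, it springs back.
- nose (a point): Yellow flap: plate 34 mm long (fixture x = 0 to 34 mm), sloping from the hinge down to a rolled edge 10 mm in diameter. This point: front end of the rolled edge's axis, at fixture (0, -10, 8) mm when shut. Shut, it bars the lane.
- pedal (a point): Red pedal plate left of the hinge shaft, 122 mm long (fixture x = -130 to -8 mm), 34 wide, 4 thick. This point: centre of its top face. Flap shut: it slopes up to the left by 0.62 rad, centre at fixture (-69, 75, 33) mm. At joint 0.62 it is level, top 10 mm above the bench, centreline at y = 75 mm, so 75 mm from the lane's. A fingertip can slide along it while pressing.
- coupon: Loose bright steel block 60 (x) x 44 (y) x 20 (z) mm, about 0.4 kg, green stripe across the top near its rear. Origin at the centre of its underside, x forward along the lane. It starts on the bench before the flap, roughly in line with the lane. Home against the stop, its origin is at fixture x = 10 mm and its rear face 20 mm before the flap's front edge.
- nipple: Bystander: rusty pipe nipple standing upright, 48 mm outside diameter, 55 mm high; origin under its centre.
- flange: Bystander: steel flange lying flat, 84 mm diameter, 14 mm thick, with a 48 mm hub up to 28 mm; origin under its centre.
- brush: Bystander: brush with a wooden handle, lying on the bench; origin at the underside.
There are look-alikes about, which are no part of the job. Leave any green or turquoise look-alike of the fixture alone.

How it is judged:
By the outcome, as a careful person would: the job done as asked, in the order asked, and still so for the second after the job is handed in, with the robot touching nothing.
It also fails if it takes over 51 s, if anything falls off the work surface, if the arm or the gripper's body presses on something with over 40 N, if the wrist force passes 120 N, or if a joint passes its speed limit or range.

ROBOT

A 7-joint arm with a two-finger parallel gripper is mounted at the origin on the work surface. World frame = base frame: x ahead of the robot, y to its left, z up, the work surface at z = 0. Lengths are in mm, angles in rad, forces in N, time in s.
With the tool pointing down it reaches from about 400 to 850 mm from the base axis. Payload 10.4 kg.
Tool frame: the origin (TCP) lies on the centre line of the jaws, within the pads' length; the fingertips stand 17 mm ahead of it and the grasp point (between the pads) lies 2 mm behind it; y points along the fingers, x is the direction in which the jaws open and shut, and the axes are right-handed (so a half turn about y gives the same grasp; the last joint's range is limited). The gripper opens to 85 mm and grips with 20 to 120 N. Pads are 22 mm wide; open, the fingers measure 114 mm over their backs; the gripper's body (76 mm by 85 mm) begins 54 mm behind the grasp point. The pads swing forward as they close: fully open they stand 13 mm farther back than shut.
Start: joints at [1.223, 0.332, -0.065, 1.46, 0.022, 1.35, -0.088], TCP at [199.47, -592.335, 248.338] pointing down, gripper open.
Joint ranges: [-2.6, 2.6], [-0.5, 2.12], [-1.47, 1.34], [0.16, 2.42], [-1.27, 4.41], [0.06, 2.06], [-2.6, 2.6]. Speed limits (rad/s): [2.22, 2.22, 2.79, 2.79, 3.14, 3.14, 3.14].

INTERFACE

Orientations are given as a unit quaternion [x, y, z, w].
In Python, from station import r gives the robot as it stands. Calls block until the motion is done:
- r.reach(position, orientation): joint-space move of the TCP to a pose.
- r.movel(position, rate=150, rotation=None, stop_force=None): straight line of the TCP; rotation=None keeps the orientation; rate is the mean speed in mm/s. With stop_force (N) it stops when the force on the tool has changed by that much, and returns True; else False.
- r.move_j(angles): joint-space move.
- r.gripper_to(opening, force=None): finger opening in mm; force is the grip in N (None keeps the last); returns when the fingers have stopped.
- r.dwell(seconds).
- r.solve_ik(position, orientation): joint angles nearest the present ones, or None.
- r.get_state(): the state.
- r.grab_frame(name): name is "scene" or "top" or "wrist"; returns a dict with "frame" (420x560x3 uint8, red, green, blue), "intrinsics" (3x3 intrinsics, pixels), "R" (3x3) and "t" (3): a world point X has camera coordinates R X + t; the wrist camera has in their place "T_tool_cam" (4x4, takes a point from camera to tool coordinates, whose origin is the TCP and whose axes are the tool frame's). Camera axes: x right, y down, z forward; pixel columns grow to the right and rows downward; lengths in mm; the calibration is good to about 2 mm. A picture is of the moment at which its call begins: read the wrist's pose just before it. There is no depth.
A pose or a line that the arm cannot do raises r.IKError and nothing moves.
- r.hand_in(): hands the job in, once; it reports no verdict.
Trained networks look in a picture, given as the dict that the camera call returned (one of the last four; its "shot" number tells which), for a name from the list of things; names that differ only in an ending like _2 or _b are one class to them, and where a whole thing is asked for, a point or a joint stands for the part that bears it (a point fixed in the world has none). Each returns a list of dicts, best first, with "confidence" (0 to 1); they miss things now and then, are a little off and sometimes report something else, mostly with a low value. They report only what shows in the picture. A call takes as long as a camera call. They do not tell look-alikes from the thing itself.
- r.trace(label, picture): "region" (420x560 bool, what is visible of it) and "uv" ([column, row] in pixels, amid what is visible of it).
- r.landmark_of(label, picture): "uv" ([column, row] in pixels: a listed point, or the origin of a listed thing).
The state is a dict: "time": time; "joints": joint angles; "joint_velocities": joint speeds; "joint_torque": joint torques, N m; "tool_pos": TCP position; "orientation": TCP orientation; "force": force on the tool from outside, world axes, zero at the start; "torque": the same for the moment, N m; "gripper_width": finger opening in mm.
Only numpy, scipy, OpenCV 4.12 (cv2) and the standard library are available. Lean on these libraries where they do the work, as an engineer would, in place of code of your own. Each camera call takes 0.05 s, during which the arm holds its last target. There are 200 camera calls.

## Working session

There is one attempt and no reset: what is moved stays moved. The work goes in short steps, each a Python script; the robot and the scene stay as the last script left them, time stands still between calls to the robot, and variables do not carry over. Pictures are saved under pics/ and viewed, about 8 in all and at most 12, crops included, and the job is handed in when it is done.

```bash
mkdir -p pics; ls; python3 - <<'E'
from station import r
import cv2,numpy as np
for n in ("scene","top"):
    p=r.grab_frame(n); cv2.imwrite(f"pics/{n}0.png",p["frame"][:,:,::-1])
    np.savez(f"{n}.npz",K=p["intrinsics"],R=p["R"],t=p["t"])
    print(n,p["intrinsics"],p["R"],p["t"])
    for l in ("fixture","nose","pedal","coupon","nipple","flange","brush"):
        print(l,[(np.round(d["uv"]).tolist(),round(d["confidence"],2)) for d in r.landmark_of(l,p)])
s=r.get_state();print(s["time"],s["orientation"],s["force"])
E
```

```text
pics
scene [[493.42625927   0.         278.71713191]
 [  0.         493.42625927 204.50386117]
 [  0.           0.           1.        ]] [[ 0.18478603  0.98266524 -0.01493842]
 [ 0.67528097 -0.13799807 -0.72453581]
 [-0.71403763  0.12379646 -0.68907525]] [-252.77471018 -314.0973372  1590.43220315]
fixture [([186.0, 219.0], 0.96), ([274.0, 229.0], 0.77), ([289.0, 160.0], 0.68), ([404.0, 168.0], 0.65), ([126.0, 353.0], 0.59)]
nose [([272.0, 228.0], 0.88), ([188.0, 216.0], 0.81), ([404.0, 169.0], 0.58)]
pedal [([202.0, 182.0], 0.95), ([296.0, 126.0], 0.94), ([415.0, 140.0], 0.9), ([297.0, 196.0], 0.74), ([156.0, 304.0], 0.56)]
coupon [([268.0, 217.0], 0.85), ([382.0, 211.0], 0.26)]
nipple [([204.0, 252.0], 0.97)]
flange [([291.0, 273.0], 0.56), ([294.0, 196.0], 0.54)]
brush [([378.0, 213.0], 0.87), ([296.0, 194.0], 0.6)]
top [[546.32378353   0.         281.79197146]
 [  0.         546.32378353 214.16612615]
 [  0.           0.           1.        ]] [[ 0.06637262 -0.99777115 -0.00688573]
 [-0.97407118 -0.0632971  -0.21720685]
 [ 0.21628688  0.02112377 -0.97610131]] [ 122.98510558  588.24042163 1346.92467677]
fixture [([135.0, 270.0], 0.98), ([422.0, 130.0], 0.9), ([249.0, 322.0], 0.73), ([359.0, 254.0], 0.65), ([289.0, 217.0], 0.57)]
nose [([253.0, 317.0], 0.89), ([424.0, 131.0], 0.87), ([136.0, 270.0], 0.83), ([366.0, 256.0], 0.78), ([296.0, 218.0], 0.56)]
pedal [([227.0, 356.0], 0.92), ([261.0, 245.0], 0.81), ([106.0, 295.0], 0.8), ([394.0, 154.0], 0.73), ([349.0, 289.0], 0.67), ([296.0, 218.0], 0.37)]
coupon [([287.0, 239.0], 0.73)]
nipple [([352.0, 207.0], 0.84)]
flange [([289.0, 168.0], 0.89)]
brush [([191.0, 218.0], 0.68)]
0.8 [ 0.5742808  -0.41255971  0.41260354 -0.57424243] [-1.04743216 -0.04465397  1.00177741]
```

```bash
python3 -c "
import cv2
a=cv2.imread('pics/top0.png');cv2.imwrite('pics/top0b.png',cv2.resize(a,(800,600),interpolation=cv2.INTER_CUBIC))"
```

```text
(no output)
```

View pics/top0b.png

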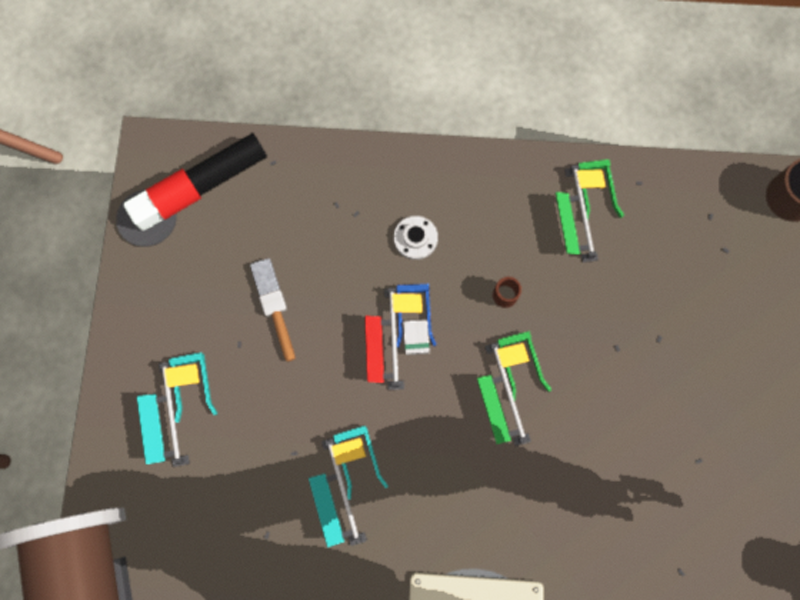

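View pics/scene0.png

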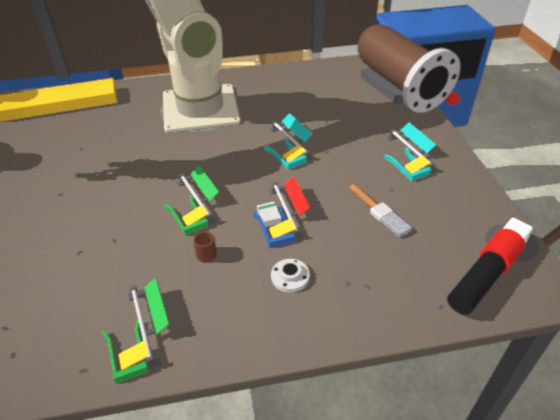

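```bash
cat > h.py <<'E'
import numpy as np, cv2
from scipy.spatial.transform import Rotation as Rot
from station import r
def ray(uv,K,R,t):
    d=R.T@np.linalg.solve(K,[uv[0],uv[1],1.]); return -R.T@t,d
def onz(uv,z,K,R,t):
    o,d=ray(uv,K,R,t); return o+d*(z-o[2])/d[2]
def cam(p,s=None):
    if "R" in p: return p["intrinsics"],np.array(p["R"]),np.array(p["t"])
    T=np.eye(4);T[:3,:3]=Rot.from_quat(s["orientation"]).as_matrix();T[:3,3]=s["tool_pos"]
    C=np.linalg.inv(T@np.array(p["T_tool_cam"])); return p["intrinsics"],C[:3,:3],C[:3,3]
def down(yaw): # tool y down, tool x along world direction yaw
    x=np.array([np.cos(yaw),np.sin(yaw),0]);y=np.array([0,0,-1.]);return Rot.from_matrix(np.c_[x,y,np.cross(x,y)])
E
python3 - <<'E'
from h import *
c={n:[np.load(f"{n}.npz")[k] for k in "KRt"] for n in("top","scene")}
for l,z,a,b in(("fix",0,(289,217),(274,229)),("nose",8,(296,218),(272,228)),("ped",33,(261,245),(297,196)),("coup",0,(287,239),(268,217))):
    print(l,onz(a,z,*c["top"]).round(),onz(b,z,*c["scene"]).round())
print(Rot.from_quat(r.get_state()["orientation"]).as_matrix().round(3))
p=r.grab_frame("wrist");print(np.round(p["T_tool_cam"],3),p["intrinsics"])
# coarse fixture x direction: hinge shaft in the top picture, posts' tops z=28
a=onz((395*.7,385*.7),28,*c["top"]);b=onz((391*.7,290*.7),28,*c["top"]);print(a,b,np.linalg.norm(b-a),np.arctan2(*(b-a)[1::-1]))
for yaw in (np.pi/2,-np.pi/2):
  for P in ([480,0,250],[480,0,100],[600,0,100]):
    print(yaw,P,r.solve_ik(P,down(yaw).as_quat().tolist()))
E
```

```text
fix [587. 143.   0.] [581. 136.   0.]
nose [583. 124.   8.] [584. 131.   8.]
ped [500. 211.  33.] [512. 208.  33.]
coup [526. 144.   0.] [537. 129.   0.]
[[ 0.319  0.     0.948]
 [-0.948 -0.     0.319]
 [ 0.    -1.    -0.   ]]
[[ 1.00000e+00 -1.00000e-03  1.00000e-03 -4.41000e-01]
 [-1.00000e-03 -2.73000e-01  9.62000e-01 -1.25769e+02]
 [-0.00000e+00 -9.62000e-01 -2.73000e-01  6.93520e+01]
 [ 0.00000e+00  0.00000e+00  0.00000e+00  1.00000e+00]] [[327.53585229   0.         281.75900131]
 [  0.         327.53585229 205.61558573]
 [  0.           0.           1.        ]]
[439.40567206 166.06376391  28.        ] [616.1565559  185.67947397  28.        ] 177.83602284401255 0.11052713132796806
1.5707963267948966 [480, 0, 250] [ 0.75331221  0.07105913 -0.86989527  1.79018394  0.05625223  1.30593734
  1.44071914]
1.5707963267948966 [480, 0, 100] [ 0.76551114  0.29383686 -0.95018274  1.96395089  0.27993375  1.02129506
  1.25796242]
1.5707963267948966 [600, 0, 100] [ 0.57553977  0.54672512 -0.84238768  1.65993299  0.44190143  1.13652201
  1.18610255]
-1.5707963267948966 [480, 0, 250] [ 0.70801636  0.06574723 -0.82194189  1.79182487  0.04989134  1.30528787
 -1.69674482]
-1.5707963267948966 [480, 0, 100] [ 0.62800379  0.24912546 -0.78931442  1.96933878  0.2088573   1.00493552
 -1.82957807]
-1.5707963267948966 [600, 0, 100] [ 0.46215137  0.49340207 -0.68283154  1.66574885  0.34109158  1.10483758
 -1.88840282]
```

```bash
python3 - <<'E'
from h import *
th=0.11;O=np.array([580,140]);c,s=np.cos(th),np.sin(th);M=np.array([[c,-s],[s,c]])
q=down(th+np.pi/2).as_quat().tolist()
def P(x,y,z): return [*(O+M@[x,y]),z]
for x in(-105,-31):
  for z in(100,25): print(x,z,np.round(r.solve_ik(P(x,37.5,z),q),2))
r.reach(P(-60,30,240),q)
st=r.get_state();p=r.grab_frame("wrist");C=cam(p,st)
print(st["time"],st["tool_pos"],st["force"])
np.savez("wrist1.npz",K=C[0],R=C[1],t=C[2]);cv2.imwrite("pics/w1.png",p["frame"][:,:,::-1])
for l,z in(("fixture",0),("nose",8),("pedal",33),("coupon",0)):
  for d in r.landmark_of(l,p): print(l,np.round(d["uv"]),round(d["confidence"],2),onz(d["uv"],z,*C).round(1))
d=r.trace("coupon",p)
if d:
  m=d[0]["region"].astype(np.uint8);print("coupon",m.sum(),cv2.minAreaRect(cv2.findNonZero(m)))
E
```

```text
-105 100 [ 0.53  0.42 -1.1   1.91  0.42  1.07  0.93]
-105 25 [ 0.33  0.47 -0.88  1.97  0.45  0.91  0.9 ]
-31 100 [ 0.4   0.56 -1.01  1.73  0.51  1.14  0.93]
-31 25 [ 0.37  0.67 -0.97  1.78  0.63  1.04  0.85]
3.7333 [517.44287176 162.28985545 239.8444957 ] [-0.61841149 -0.71970615 -0.31170538]
fixture [257. 228.] 0.96 [582.4 139.8   0. ]
fixture [ 79. 136.] 0.71 [496.7 -63.2   0. ]
nose [247. 229.] 0.83 [582.4 129.4   8. ]
nose [ 66. 140.] 0.74 [501.5 -72.3   8. ]
pedal [104.  48.] 0.64 [409.  -15.9  33. ]
pedal [330. 176.] 0.62 [505.4 210.9  33. ]
coupon [257. 187.] 0.58 [532.8 136.    0. ]
coupon 2299 ((251.86399841308594, 189.05641174316406), (57.241844177246094, 42.59537887573242), 88.02507019042969)
```

View pics/w1.png

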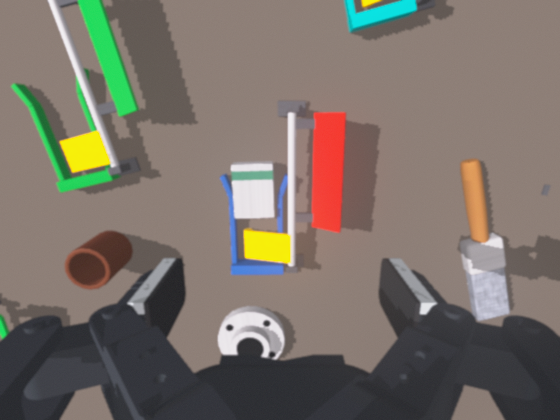

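```bash
python3 - <<'E'
from h import *
from scipy.optimize import least_squares
d=np.load("wrist1.npz");K,R,t=[d[k] for k in "KRt"]
im=cv2.imread("pics/w1.png");hsv=cv2.cvtColor(im,cv2.COLOR_BGR2HSV)
def box(m):
    m=cv2.morphologyEx(m,cv2.MORPH_OPEN,np.ones((3,3)))
    c=max(cv2.findContours(m,0,2)[0],key=cv2.contourArea);return cv2.boxPoints(cv2.minAreaRect(c)),c
red=((((hsv[...,0]<6)|(hsv[...,0]>174))&(hsv[...,1]>190)&(hsv[...,2]>90))*255).astype(np.uint8)
red[250:]=0
b,c=box(red);print("red box",b.round(1).tolist())
wh=((hsv[...,1]<50)&(hsv[...,2]>150)).astype(np.uint8)*255
gr=((hsv[...,0]>60)&(hsv[...,0]<95)&(hsv[...,1]>60)).astype(np.uint8)*255
m=wh|gr; k=np.zeros_like(m);k[155:225,228:278]=255
bc,_=box(m&k);print("coupon box",bc.round(1).tolist());W=np.array([onz(u,20,K,R,t) for u in bc]);print(W.round(1).tolist(),W.mean(0))
def prj(X): 
    x=(R@X.T).T+t;x=(K@x.T).T;return x[:,:2]/x[:,2:]
A=[[-69+i*61,75+j*13.8,33+j*9.9] for i in(-1,1) for j in(-1,1)]+[[0,-10,8],[0,0,0]]
A=np.array(A);
def world(p,A):
    c,s=np.cos(p[2]),np.sin(p[2]);return np.c_[p[0]+c*A[:,0]-s*A[:,1],p[1]+s*A[:,0]+c*A[:,1],A[:,2]]
U0=prj(world([582,139.5,.11],A))
U=np.array([b[np.argmin(np.linalg.norm(b-u,axis=1))] for u in U0[:4]]+[[247,229],[257,228]])
f=least_squares(lambda p:(prj(world(p,A))-U).ravel(),[582,139.5,.11],x_scale=[1,1,.01])
print(f.x,f.fun.reshape(-1,2).round(1))
c,s=np.cos(f.x[2]),np.sin(f.x[2])
print("coupon in fixture",((W[:,:2]-f.x[:2])@np.array([[c,-s],[s,c]])).round(1))
E
```

```text
red box [[312.0, 229.39999389648438], [315.0, 113.19999694824219], [344.29998779296875, 114.0], [341.29998779296875, 230.1999969482422]]
coupon box [[229.5, 161.6999969482422], [271.8999938964844, 159.5], [275.20001220703125, 223.0], [232.89999389648438, 225.1999969482422]]
[[504.2, 105.4, 20.0], [497.1, 149.7, 20.0], [567.0, 160.4, 20.0], [574.7, 113.7, 20.0]] [535.74394191 132.31884219  20.        ]
[5.81486373e+02 1.40943055e+02 1.11596119e-01] [[-1.  -0.3]
 [ 0.8 -1.2]
 [-0.5 -2. ]
 [-1.8  3.5]
 [ 1.8  0.7]
 [ 0.9 -0.6]]
coupon in fixture [[-80.7 -26.7]
 [-82.9  18.1]
 [-12.2  21. ]
 [ -9.8 -26.3]]
```

```bash
cat >> h.py <<'E'
th=0.1116;O=np.array([581.5,140.9]);_c,_s=np.cos(th),np.sin(th);M=np.array([[_c,-_s],[_s,_c]])
q=down(th+np.pi/2).as_quat().tolist()
def P(x,y,z): return [*(O+M@[x,y]),z]
def say(m=""):
    s=r.get_state();t=s["tool_pos"];f=M.T@np.array(s["force"][:2])
    print(m,"t",round(s["time"],2),"fix xy",(M.T@(np.array(t[:2])-O)).round(1),"z",round(t[2],1),"F",f.round(1),round(s["force"][2],1),"w",round(s["gripper_width"],1));return s
def shot(n,name):
    s=r.get_state();p=r.grab_frame(n);cv2.imwrite(f"pics/{name}.png",p["frame"][:,:,::-1]);return p,cam(p,s)
E
python3 - <<'E'
from h import *
r.gripper_to(60.5)
r.reach(P(-108,37,110),q); say("above")
r.movel(P(-108,37,65),80); say("65")
print(r.movel(P(-108,37,25),30,stop_force=2.5)); say("contact")
p,C=shot("wrist","w2")
E
```

```text
above t 5.02 fix xy [-106.8   37.2] z 111.3 F [ 0.6 -0.2] 0.4 w 60.7
65 t 5.72 fix xy [-108.    37.3] z 65.1 F [-0.3 -0.5] 0.8 w 60.5
True
contact t 6.53 fix xy [-108.1   36.9] z 42.3 F [ 0.2 -1. ] 3.3 w 60.5
```

View pics/w2.png

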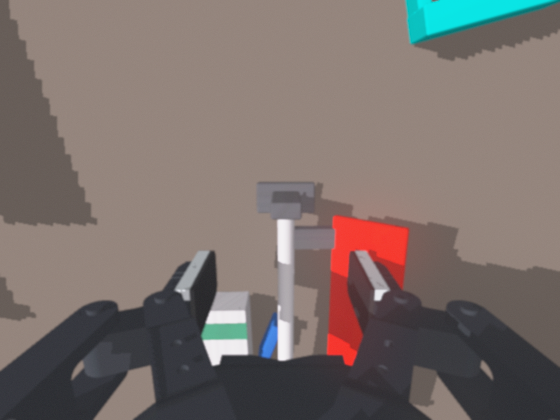

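```bash
python3 - <<'E'
from h import *
for z in (32,24,17):
    print(r.movel(P(-108,37,z),40,stop_force=9)); say(z)
p,C=shot("scene","s2"); a=p["frame"][140:280,190:370,::-1]
p,C=shot("top","t2"); b=p["frame"][170:310,210:390,::-1]
cv2.imwrite("pics/s2c.png",np.vstack([cv2.resize(x,None,fx=2.14,fy=2.14,interpolation=2) for x in(a,b)]))
E
```

```text
False
32 t 6.99 fix xy [-107.7   37.4] z 32.4 F [0.3 0.2] 5.5 w 60.4
False
24 t 7.34 fix xy [-107.7   36.5] z 24.4 F [-0.1 -1.9] 7.3 w 60.3
True
17 t 7.55 fix xy [-107.5   35.4] z 19.6 F [-1.4 -2.1] 9.8 w 60.6
```

View pics/s2c.png

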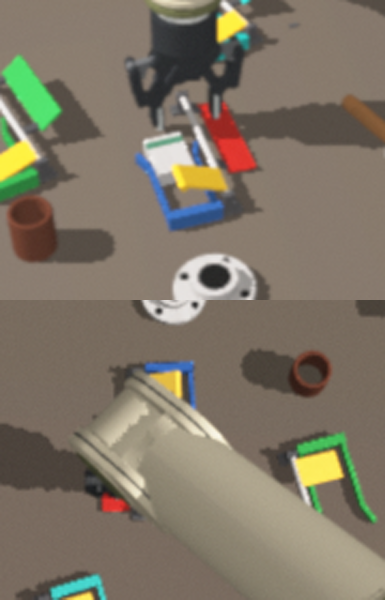

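```bash
cat >> h.py <<'E'
def nose(a):
    c,s=np.cos(a),np.sin(a);y,z=-50*c-14*s*1,-14*c+50*s   # lifts with a
    return np.array([*P(0,40+y,0)[:2],22+z])
def flap(p,C):
    K,R,t=C;out=[]
    for d in r.landmark_of("nose",p):
        A=np.linspace(0,.75,76);U=[(K@(R@nose(a)+t)) for a in A];U=np.array([u[:2]/u[2] for u in U])
        e=np.linalg.norm(U-d["uv"],axis=1);i=e.argmin();out.append((round(A[i],2),round(e[i],1),round(d["confidence"],2)))
    return sorted(out,key=lambda o:o[1])[:2]
E
python3 - <<'E'
from h import *
say()
print([nose(a)[2]-5 for a in (0,.33,.5,.62)])
p,C=shot("scene","s3");print("flap",flap(p,C))
for d in r.landmark_of("coupon",p)[:2]: print("coupon",d["confidence"],M.T@(onz(d["uv"],0,*C)[:2]-O))
E
```

```text
t 7.65 fix xy [-107.5   35.6] z 20.2 F [-1.8 -2. ] 9.1 w 60.8
[np.float64(3.0), np.float64(19.957558610346002), np.float64(28.68512106374493), np.float64(34.65745963358978)]
flap [(np.float64(0.59), np.float64(0.6), 0.64), (np.float64(0.75), np.float64(61.4), 0.71)]
coupon 0.65 [-39.66009749  -6.80380343]
```

```bash
python3 - <<'E'
from h import *
print(r.movel(P(-75,37,19.3),40,stop_force=14)); say("a")
p,C=shot("scene","s4");print("flap",flap(p,C))
for d in r.landmark_of("coupon",p)[:2]: print("coupon",d["confidence"],M.T@(onz(d["uv"],0,*C)[:2]-O))
p,C=shot("wrist","w4")
a=cv2.imread("pics/s4.png")[160:280,200:350]
cv2.imwrite("pics/c4.png",np.vstack([cv2.resize(a,(400,320),interpolation=2),cv2.resize(cv2.imread("pics/w4.png"),(400,280))]))
E
```

```text
True
a t 8.42 fix xy [-85.2  37.5] z 19.6 F [-0.3 -0.4] 8.6 w 60.2
flap [(np.float64(0.7), np.float64(2.1), 0.77), (np.float64(0.75), np.float64(61.1), 0.64)]
coupon 0.67 [-41.0130013   -8.72753024]
```

View pics/c4.png

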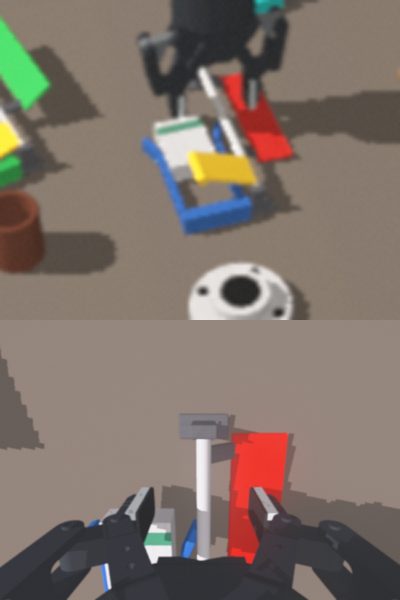

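```bash
python3 - <<'E'
from h import *
for x in(-80,-74,-68):
    h=r.movel(P(x,37,19.3),25,stop_force=18); say(f"{x} {h}")
    if h: break
p,C=shot("scene","s5");print("flap",flap(p,C))
for d in r.landmark_of("coupon",p)[:2]: print("coupon",d["confidence"],M.T@(onz(d["uv"],0,*C)[:2]-O))
p,C=shot("wrist","w5")
cv2.imwrite("pics/c5.png",cv2.resize(cv2.imread("pics/w5.png")[180:420,60:420],(720,480),interpolation=2))
E
```

```text
-80 False t 8.99 fix xy [-82.1  37.6] z 19.4 F [-11.1   0.4] 12.2 w 60.3
-74 False t 9.38 fix xy [-76.   37.8] z 19.3 F [-9.2  1.2] 10.4 w 60.7
-68 False t 9.78 fix xy [-69.8  37.9] z 19.3 F [-8.6  0.7] 10.1 w 60.8
flap [(np.float64(0.71), np.float64(1.3), 0.61), (np.float64(0.35), np.float64(85.4), 0.7)]
coupon 0.76 [-18.11729982 -10.51994587]
```

View pics/c5.png

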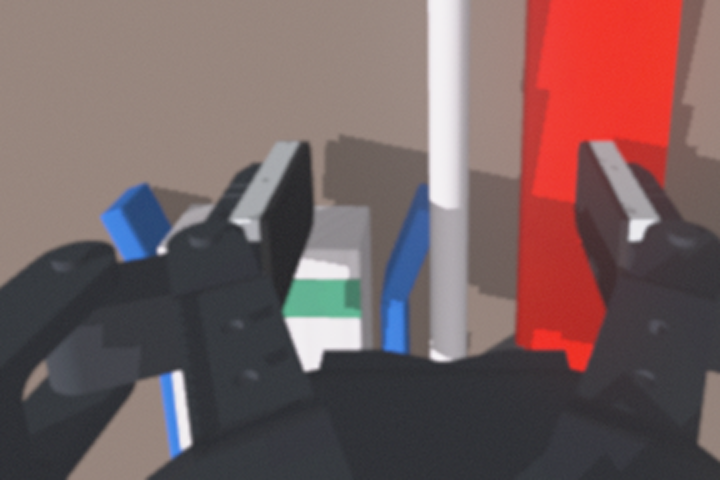

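```bash
python3 - <<'E'
from h import *
for x in(-56,-45,-37):
    h=r.movel(P(x,37,20.3),30,stop_force=18); say(f"{x} {h}")
    if h: break
p,C=shot("scene","s6");print("flap",flap(p,C))
if not h:
  for x in(-33,-30,-27,-24):
    h=r.movel(P(x,37,20.3),15,stop_force=14); say(f"{x} {h}")
    if h: break
p,C=shot("scene","s7");print("flap",flap(p,C))
for d in r.landmark_of("coupon",p)[:2]: print("coupon",d["confidence"],M.T@(onz(d["uv"],0,*C)[:2]-O))
cv2.imwrite("pics/c7.png",cv2.resize(cv2.imread("pics/s7.png")[160:280,200:350],(750,600),interpolation=2))
E
```

```text
-56 False t 10.53 fix xy [-57.3  37.6] z 20.3 F [-6.2  1.6] 6.8 w 59.9
-45 False t 11.04 fix xy [-46.6  37.8] z 20.3 F [-6.9  1.2] 6.6 w 60.6
-37 False t 11.46 fix xy [-38.6  37.8] z 20.3 F [-7.4  1.6] 7.2 w 60.5
flap [(np.float64(0.67), np.float64(0.6), 0.66), (np.float64(0.35), np.float64(86.5), 0.89)]
-33 False t 11.97 fix xy [-35.   37.8] z 20.3 F [-8.3  0.5] 8.4 w 60.8
-30 False t 12.32 fix xy [-32.   37.9] z 20.3 F [-8.6  1.4] 8.4 w 60.6
-27 True t 12.54 fix xy [-31.9  37.9] z 20.1 F [-2.8 -1.5] 7.3 w 60.2
flap [(np.float64(0.6), np.float64(1.7), 0.72), (np.float64(0.36), np.float64(86.9), 0.92)]
coupon 0.66 [17.03342433 -6.58617042]
```

View pics/c7.png

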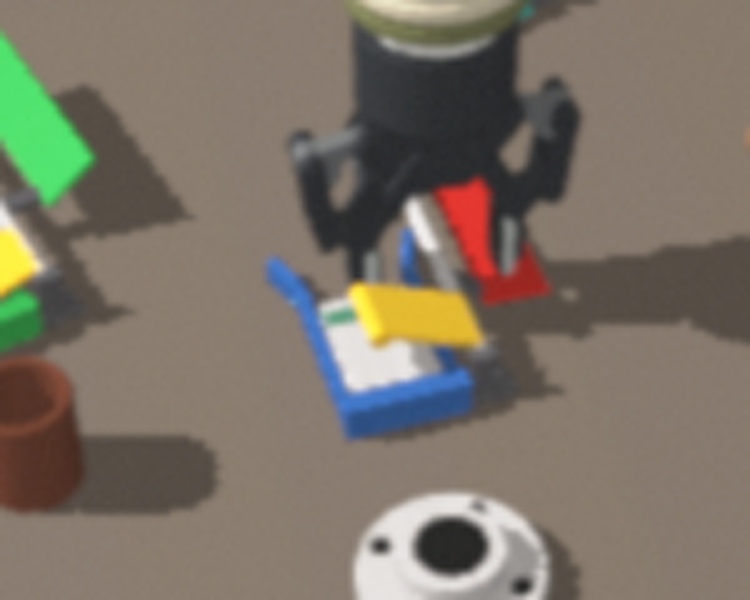

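```bash
python3 - <<'E'
from h import *
h=r.movel(P(-24,37,20.3),12,stop_force=28); s=say(f"{h}")
r.dwell(.2); say("held")
p,C=shot("scene","s8");print("flap",flap(p,C))
E
```

```text
True t 13.16 fix xy [-31.8  37.7] z 20.0 F [-3.7 -1.1] 7.4 w 60.3
held t 13.36 fix xy [-31.8  37.7] z 19.9 F [-3.7 -0.3] 8.4 w 60.5
flap [(np.float64(0.64), np.float64(0.1), 0.81), (np.float64(0.35), np.float64(84.6), 0.64)]
```

```bash
python3 - <<'E'
from h import *
r.movel(P(-39,37,20.3),30); say("backed")
p,C=shot("scene","s9");print("flap",flap(p,C))
r.movel(P(-39,37,75),50); r.movel(P(-75,30,240),150); say("clear")
p,C=shot("scene","s10");print("scene flap",flap(p,C));a=p["frame"][160:280,200:350,::-1]
p,C=shot("wrist","w10");print("wrist flap",flap(p,C))
for l in("fixture","coupon"):
  for d in r.landmark_of(l,p)[:1]: print(l,d["confidence"],M.T@(onz(d["uv"],0,*C)[:2]-O))
b=p["frame"][80:300,170:400,::-1]
cv2.imwrite("pics/c10.png",np.hstack([cv2.resize(x,(400,400),interpolation=2) for x in(a,b)]))
E
```

```text
backed t 13.86 fix xy [-37.7  37.5] z 21.6 F [2.7 0.8] 6.5 w 60.3
flap [(np.float64(0.75), np.float64(1.2), 0.82), (np.float64(0.75), np.float64(25.1), 0.45)]
clear t 16.48 fix xy [-75.2  29.8] z 239.1 F [-0.5 -0.7] 0.0 w 60.7
scene flap [(np.float64(0.27), np.float64(5.2), 0.67), (np.float64(0.75), np.float64(60.6), 0.67)]
wrist flap [(np.float64(0.37), np.float64(2.8), 0.6), (np.float64(0.19), np.float64(202.0), 0.74)]
fixture 0.68 [ 0.86519011 -0.44928904]
coupon 0.61 [ 9.18429734 -3.94944103]
```

View pics/c10.png

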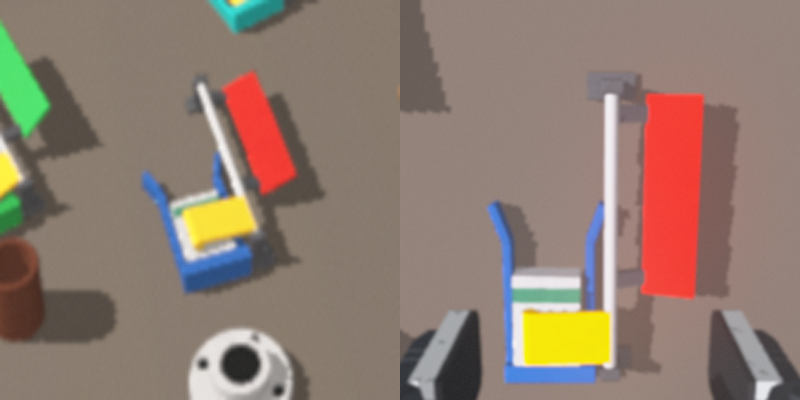

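```bash
python3 -c "
from h import *
r.dwell(.3); say(); print(r.hand_in())"
```

```text
t 17.07 fix xy [-75.  30.] z 240.0 F [0.1 0.4] 0.9 w 60.5
the job is handed in; nothing more can be done
None
```

The coupon is loaded against the end stop with the flap closed on it. The job was handed in at about 17 s of the 51 s allowed.

**What I did:** I held the red pedal down with one fingertip. With the other I pushed the coupon along the blue lane until it would not move further, at TCP x = -31.8 mm; about -31 mm was expected for home. I then backed off about 6 mm with the pedal still pressed, raised the arm so the flap closed, and moved to 240 mm height.

**Last checks:**
- **Coupon:** the wrist camera puts its origin at fixture x ≈ 9 mm, where 10 is home. The picture shows it straight in the lane against the stop.
- **Flap while pushing:** it read about 0.59 to 0.71 in every check made with the pedal down, wide enough for the coupon.
- **Flap after closing:** it read 0.37 from the wrist camera and 0.27 from the scene camera, whose fit was poorer. The two disagree but straddle the expected 0.33.
- **Robot:** the tool force is near zero, and nothing is being touched.

**Readings that disagreed or tripped:**
- The scene camera's coupon position ran about 7 to 10 mm too far forward, so I did not use it.
- The force stop tripped twice before the end stop: once on the pedal descent and once about when the finger met the coupon. The tool force read about 10 N or less after each, and I went on.
- I did not measure the bystanders again. The flange and nipple show no visible change in the last picture, which does not show the brush.

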